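Lay out the machined parts on their engraved inspection boards

ROBOT

A 6-joint arm with a two-finger parallel gripper is mounted at the origin on the work surface. World frame = base frame: x ahead of the robot, y to its left, z up, the work surface at z = 0. Lengths are in mm, angles in rad, forces in N, time in s.
With the tool pointing down it reaches from about 350 to 875 mm from the base axis. Payload 15.5 kg.
Tool frame: the origin (TCP) lies between the finger pads; the fingertips stand 25 mm ahead of it and the grasp point (between the pads) lies 6 mm ahead of it; z points along the fingers, y is the direction in which the jaws open and shut (so a half turn about z gives the same grasp; the last joint's range is limited). The gripper opens to 85 mm and grips with 20 to 120 N. Pads are 22 mm wide; open, the fingers measure 114 mm over their backs; the gripper's body (76 mm by 85 mm) begins 54 mm behind the grasp point. The pads swing forward as they close: fully open they stand 13 mm farther back than shut.
Start: joints at [-1.323, 0.494, 1.345, -0, 1.302, -0.096], TCP at [210.668, -588.426, 256.277] pointing down, gripper open.
Joint ranges: [-2.91, 2.91], [-0.82, 2.16], [0.22, 2.67], [-1.22, 4.37], [0.12, 2.79], [-3.08, 3.08]. Speed limits (rad/s): [1.89, 1.89, 2.57, 3.01, 3.01, 3.01].

INTERFACE

Orientations are given as a unit quaternion [w, x, y, z].
In Python, from bench import * gives the robot as it stands.
- The arm moves only by the tool step_arm, never from a script. Its argument "motion" is a list of rows, each a list of 3 entries, a list of its own where there are three numbers: the shift along the tool's x, y, z in cm, then the turn, a rotation vector about the tool's x, y, z in degrees, then the opening, from 0 (shut) to 1 (fully open). A call has 1 to 20 rows; each row is the pose to reach, as a shift and turn from the pose commanded when the call began, along the tool's axes at that moment; what a row does not reach only later rows make up. A row lasts 1/8 s, in which the tool goes at most 62.5 mm and 10.7 degrees, less where a joint would pass 70% of its speed; a pose out of reach is approached as far as the arm can. A call with a gripper value outside its range is refused whole. The fingers move at their own pace and stop on an object; the grip force is fixed at half the most. Time passes only in rows, so rows that repeat a pose let the fingers close. It gives the time, the measured TCP pose, the force and the opening at its end, in the units of the state.
- get_obs(): the state, without advancing time (a new reading comes with each control period).
- grab_frame(name): name is "scene" or "top"; returns (picture, depth): 480x640x3 uint8, blue, green, red; 480x640 float32, mm along the optical axis (not along the pixel's ray), 0 where there is no reading.
- camera_info(name): a dict with "intrinsics" (3x3 intrinsics, pixels), "pose" (4x4, takes a point from camera to world coordinates). Camera axes: x right, y up, looking along -z (the intrinsics and any distortion apply to the point x, -y, -z); pixel columns grow to the right and rows downward; lengths in mm; the calibration is good to about 2 mm. A picture is of the moment at which its call begins. camera_info takes no time and is no camera call.
- job_done(): hands the job in, once; it reports no verdict.
Trained networks look in the newest picture that a camera, given by its name, has taken for a name from the list of things; names that differ only in an ending like _2 or _b are one class to them, and where a whole thing is asked for, a point or a joint stands for the part that bears it (a point fixed in the world has none). Each returns a list of dicts, best first, with "score" (0 to 1); they miss things now and then, are a little off and sometimes report something else, mostly with a low value. They report only what shows in the picture. A call takes as long as a camera call. They do not tell look-alikes from the thing itself.
- find_in(label, camera): "rect" ([centre column, centre row, width, height] in pixels, round what is visible of it).
- pinpoint(label, camera): "at" ([column, row] in pixels: a listed point, or the origin of a listed thing).
The state is a dict: "time_s": time; "qpos": joint angles; "qvel": joint speeds; "joint_torque": joint torques, N m; "ee_pos": TCP position; "ee_rot": TCP orientation; "force": force on the tool from outside, world axes, zero at the start; "wrist_torque": the same for the moment, N m; "grip_width": finger opening in mm.
Only numpy, scipy, OpenCV 4.12 (cv2) and the standard library are available. Lean on these libraries where they do the work, as an engineer would, in place of code of your own. Each camera call takes 0.05 s, during which the arm holds its last target. There are 200 camera calls.

TASK

Lay out the four machined parts for inspection: put the hexagonal nut, the toothed gear, the square block and the oblong link each on the pink board engraved with its own shape, lying flat, centred on the silhouette and turned to match it (the gear may be turned any way). Leave the chess pawn and the chess rook standing where they are.

Things in the scene. Friction and masses are not known exactly. Their poses are not given: they have to be found in the camera images.
- nut_center (a point): Dark steel hexagonal nut lying flat, 50 mm across flats (57.7 mm across corners), 30 mm high, about 0.3 kg. Origin at its centre, half-way up (15 mm above its underside), z up. x is square to a pair of flats (so are the directions 60 and 120 degrees from it).
- gear_center (a point): Brass toothed gear wheel lying flat, 56 mm outside diameter, 30 mm high, about 0.3 kg. Origin at its centre, half-way up (15 mm above its underside), z up. It may be gripped across its rim, which behaves as a plain round; its yaw does not matter.
- block_center (a point): Bright steel square bearing block with a dark centre bore and four small corner holes, 48 x 48 mm, 30 mm high, about 0.35 kg. Origin at its centre, half-way up (15 mm above its underside), z up. x and y are square to its sides.
- link_center (a point): Pale aluminium oblong link with round ends and two dark bores, 78 mm long, 30 mm wide, 30 mm high, about 0.17 kg. Origin at its centre, half-way up (15 mm above its underside), z up. x runs along its length, y across its width.
- board_nut_top (a point): A fixed flat pink board, 90 x 90 mm and 18 mm thick, lying on the bench, with a dark brown engraved silhouette on its flat top, a hexagon 56 mm across flats with a round pink middle. Nothing stands proud of the top. Origin at the centre of the silhouette and of the board, on the top surface (18 mm above the bench); z up, x and y along the board's edges, x square to a pair of the hexagon's flats.
- board_gear_top (a point): A fixed flat pink board, 90 x 90 mm and 18 mm thick, lying on the bench, with a dark brown engraved silhouette on its flat top, a toothed wheel 62 mm across with a small round pink middle. Nothing stands proud of the top. Origin at the centre of the silhouette and of the board, on the top surface (18 mm above the bench); z up, x and y along the board's edges, any yaw of the gear will do.
- board_block_top (a point): A fixed flat pink board, 90 x 90 mm and 18 mm thick, lying on the bench, with a dark brown engraved silhouette on its flat top, a square of 54 mm with a round pink middle and four small pink dots. Nothing stands proud of the top. Origin at the centre of the silhouette and of the board, on the top surface (18 mm above the bench); z up, x and y along the board's edges, x and y square to the silhouette's sides.
- board_link_top (a point): A fixed flat pink board, 90 x 90 mm and 18 mm thick, lying on the bench, with a dark brown engraved silhouette on its flat top, an oblong with round ends, 84 x 36 mm, with two round pink spots. Nothing stands proud of the top. Origin at the centre of the silhouette and of the board, on the top surface (18 mm above the bench); z up, x and y along the board's edges, x along the oblong's length.
- pawn_center (a point): Bystander: a small bright steel turned chess pawn standing loose among the work, 63 mm high, foot 32 mm across. Origin on its axis, half-way up. To be left standing where it is.
- rook_center (a point): Bystander: a dark steel turned chess rook standing loose among the work, 64 mm high, foot 36 mm across. Origin on its axis, half-way up. To be left standing where it is.
Things that resemble listed ones, but are neither listed nor needed, are in the scene too. Leave any turquoise look-alike of the part that bears block_center alone. Leave any purple look-alike of the part that bears board_gear_top alone.

How it is judged (in metres and radians):
At the end, for the whole second after the job is handed in: Each part rests flat (0.1 rad) and still on its own board, centre within 12 mm of the silhouette's and 15 +- 4 mm above the board; nut, block and link turned to match within 0.2 rad, any equivalent way. Pawn and rook upright (0.2 rad) and within 25 mm of where they began (horizontal distance between nut_center and board_nut_top below 0.012 m and z of nut_center in the frame of board_nut_top between 0.011 and 0.019 m and angle between each of nut_center, gear_center, block_center, link_center's own z axis and vertical below 0.1 rad and linear speed of each of nut, gear, block, link below 0.02 m/s and (angle between the x axis of nut_center and the x axis of board_nut_top, either way round below 0.2 rad or angle between the x axis of nut_center and the x axis of board_nut_top, either way round between 0.8472 and 1.2472 rad) and horizontal distance between gear_center and board_gear_top below 0.012 m and z of gear_center in the frame of board_gear_top between 0.011 and 0.019 m and horizontal distance between block_center and board_block_top below 0.012 m and z of block_center in the frame of board_block_top between 0.011 and 0.019 m and (angle between the x axis of block_center and the x axis of board_block_top, either way round below 0.2 rad or angle between the x axis of block_center and the x axis of board_block_top, either way round above 1.3708 rad) and horizontal distance between link_center and board_link_top below 0.012 m and z of link_center in the frame of board_link_top between 0.011 and 0.019 m and angle between the x axis of link_center and the x axis of board_link_top, either way round below 0.2 rad and angle between each of pawn_center, rook_center's own z axis and vertical below 0.2 rad and distance of each of pawn_center, rook_center from where it was at the start of the episode below 0.025 m); the robot touches nothing.
It fails at once if the pawn is knocked over or pushed more than 25 mm away (angle between pawn_center's own z axis and vertical above 0.5 rad or distance of pawn_center from where it was at the start of the episode above 0.025 m).
It fails at once if the rook is knocked over or pushed more than 25 mm away (angle between rook_center's own z axis and vertical above 0.5 rad or distance of rook_center from where it was at the start of the episode above 0.025 m).
It also fails if it takes over 109 s, if anything falls off the work surface, if the arm or the gripper's body presses on something with over 40 N, if the wrist force passes 120 N, or if a joint passes its speed limit or range.

## Working session

There is one attempt and no reset: what is moved stays moved. The work goes in short steps, Python scripts to look and compute and a tool call to move; the robot and the scene stay as the last step left them, time stands still between calls to the robot, and variables do not carry over. Pictures are saved under pics/ and viewed, about 12 in all and at most 16, crops included, and the job is handed in when it is done.

Besides the shell and the picture viewer there is one more tool, called after ">>>" as a command line: name --argument value ..., lists and objects as JSON in quotes. step_arm: Moves the arm, as the interface text tells. Its arguments: {"type":"object","properties":{"motion":{"type":"array"}},"required":["motion"]}

```bash
mkdir -p pics; cat > h.py <<'E'
from bench import *
import numpy as np, cv2
def unproj(cam,uv,d=None,z=None):
    i=camera_info(cam);K=np.array(i["intrinsics"]);T=np.array(i["pose"])
    r=np.array([(uv[0]-K[0,2])/K[0,0],-(uv[1]-K[1,2])/K[1,1],-1.])
    R=T[:3,:3]@r;o=T[:3,3]
    s=d if d is not None else (z-o[2])/R[2]
    return o+s*R
E
python3 - <<'E'
from h import *
for c in ("top","scene"):
    im,d=grab_frame(c);cv2.imwrite(f"pics/{c}0.png",im);np.save(f"pics/{c}0d.npy",d)
    print(c,camera_info(c))
L="nut_center gear_center block_center link_center board_nut_top board_gear_top board_block_top board_link_top pawn_center rook_center".split()
Z=[30,30,30,30,18,18,18,18,32,32]
for l,z in zip(L,Z):
    for r in pinpoint(l,"top"): print(l,np.round(r["at"]),round(r["score"],2),np.round(unproj("top",r["at"],z=z)))
s=get_obs();print(s)
E
```

```text
top {'intrinsics': array([[515.40746433,   0.        , 316.50222832],
       [  0.        , 515.40746433, 228.83896376],
       [  0.        ,   0.        ,   1.        ]]), 'pose': array([[ 2.88007032e-02,  9.80878892e-01, -1.92476279e-01,
         2.62994475e+02],
       [-9.99544831e-01,  2.99905577e-02,  3.27058993e-03,
        -4.32896259e+01],
       [ 8.98052357e-03,  1.92294474e-01,  9.81296176e-01,
         1.22854291e+03],
       [ 0.00000000e+00,  0.00000000e+00,  0.00000000e+00,
         1.00000000e+00]])}
scene {'intrinsics': array([[551.17257588,   0.        , 323.24998333],
       [  0.        , 551.17257588, 232.76098301],
       [  0.        ,   0.        ,   1.        ]]), 'pose': array([[-5.43699907e-01, -6.11662616e-01,  5.74681873e-01,
         1.12533791e+03],
       [ 8.39258630e-01, -4.01087317e-01,  3.67115670e-01,
         3.42928499e+02],
       [ 5.94667919e-03,  6.81907477e-01,  7.31414267e-01,
         8.43634607e+02],
       [ 0.00000000e+00,  0.00000000e+00,  0.00000000e+00,
         1.00000000e+00]])}
nut_center [425. 188.] 0.79 [ 606. -306.   30.]
nu
[... 629 characters left out ...]
_s': 0.6, 'qpos': array([-1.32253416e+00,  4.93599041e-01,  1.34551157e+00,  6.00379536e-06,
        1.30249435e+00, -9.55114244e-02]), 'qvel': array([-8.17422778e-04,  7.42001691e-04,  5.24201576e-04,  1.30069161e-03,
       -1.16300076e-04,  3.37989773e-05]), 'joint_torque': array([-7.49908522e-04, -8.81672001e+01, -3.84152985e+01, -3.61003304e-04,
        8.83778921e-04,  1.30255348e-04]), 'ee_pos': array([ 210.64873927, -588.42899682,  256.2736366 ]), 'ee_rot': array([-6.35469248e-06,  9.85263936e-01,  1.71040860e-01,  2.41666689e-06]), 'force': array([-0.55520282,  0.35746838, -0.57356745]), 'wrist_torque': array([-0.04409651, -0.05114265, -0.00957689]), 'grip_width': 85.56535257894227}
```

```bash
python3 - <<'E'
import cv2
im=cv2.imread("pics/top0.png")
a=im[140:290,130:290];b=im[140:290,285:485]
cv2.imwrite("pics/a.png",cv2.resize(a,None,fx=4,fy=4,interpolation=2))
cv2.imwrite("pics/b.png",cv2.resize(b,None,fx=4,fy=4,interpolation=2))
E
```

```text
(no output)
```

View pics/top0.png

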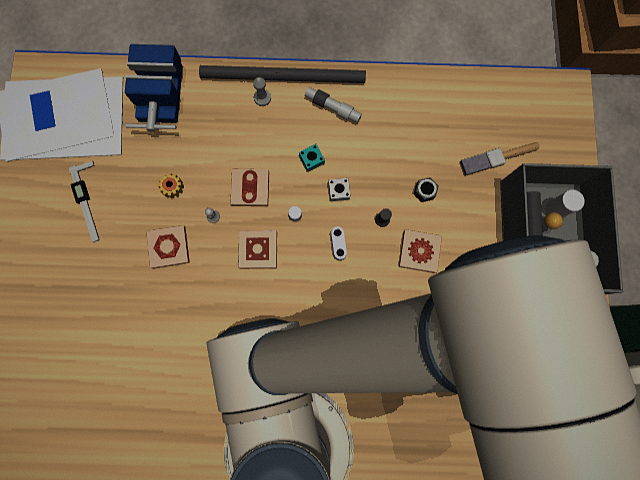

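View pics/a.png

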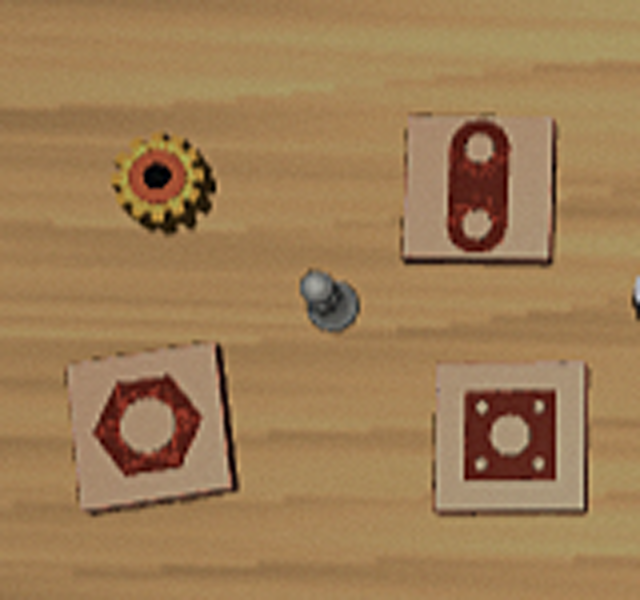

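View pics/b.png

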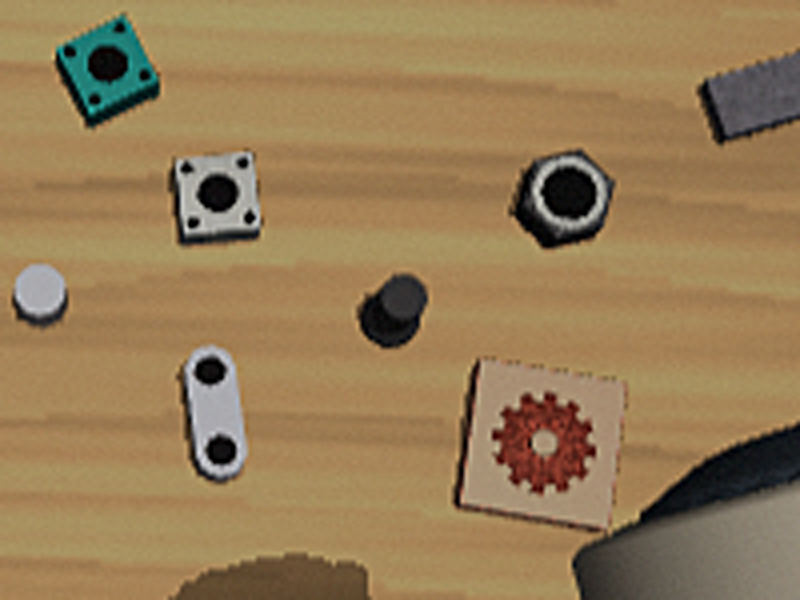

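The candidates, with `top` pixels:
- **Block:** bright steel at (339,189), or the turquoise look-alike at (312,157). I choose the steel one.
- **Gear board:** pink at (420,250). No purple board shows, though one could be under the arm.
- **Nut:** dark hexagon at (426,188). The nut network's other hit, (250,186), is the link board.
- **Bystanders:** pawn at (211,214), rook at (384,217), and a loose white disc at (295,213) to avoid.

Next I measure poses from depth.

```bash
cat >> h.py <<'E'
def cloud(cam,d):
    i=camera_info(cam);K=np.array(i["intrinsics"]);T=np.array(i["pose"])
    v,u=np.mgrid[:480,:640].astype(float)
    P=np.stack([(u-K[0,2])/K[0,0]*d,-(v-K[1,2])/K[1,1]*d,-d],-1)
    W=P@T[:3,:3].T+T[:3,3];W[d==0]=np.nan;return W
def width_angle(p,period,pick=min):
    # angle (deg) of direction with extreme width; centre from mid extents
    A=np.arange(0,period,.5);w=[]
    for a in A:
        s=p@[np.cos(np.radians(a)),np.sin(np.radians(a))]
        w.append(sum(np.ptp(p@[np.cos(np.radians(a+k)),np.sin(np.radians(a+k))]) for k in range(0,180,period)))
    w=np.array(w);j=w.argmin();n=len(A)
    near=[k for k in range(j-n//2,j+n//2) if w[k%n]<w[j]+.15*np.ptp(w)]
    return np.mean(near)*.5
O={"nut":(600,-306,22,45,60,42),"gear":(593,310,22,45,0,42),"block":(594,-94,22,45,90,42),"link":(467,-102,22,45,180,50),
"B_nut":(444,304,12,24,90,70),"B_gear":(452,-290,12,24,90,70),"B_block":(453,88,12,24,90,70),"B_link":(600,120,12,24,90,70),
"pawn":(529,205,8,90,0,40),"rook":(528,-214,8,90,0,40),"disc":(540,0,8,90,0,40),"turq":(671,-34,20,45,90,45)}
def measure(cam,d,names=O,O=O):
    W=cloud(cam,d)
    for n in names:
        x,y,z0,z1,per,r=O[n]
        m=(np.hypot(W[...,0]-x,W[...,1]-y)<r)&(W[...,2]>z0)&(W[...,2]<z1)
        if m.sum()<20: print(cam,n,"few");continue
        q=W[m];zt=np.median(q[:,2]);p=q[:,:2].astype(np.float32)
        (c,sz,an)=cv2.minAreaRect(p)
        a=width_angle(p,per) if per else 0
        print(cam,n,m.sum(),"mean",p.mean(0).round(1),"rect",np.round(c,1),np.round(sz,1),"ang %.1f rect %.1f"%(a,an),"z med %.1f max %.1f"%(zt,q[:,2].max()))
E
python3 - <<'E'
from h import *
for c in ("top","scene"): measure(c,np.load(f"pics/{c}0d.npy"))
E
```

```text
top nut 384 mean [ 606.6 -309.5] rect [ 607.9 -310.1] [51.4 55.7] ang 13.0 rect 14.6 z med 30.2 max 37.3
top gear 386 mean [597.3 309.6] rect [597.7 309.7] [54.8 54.2] ang 0.0 rect 55.2 z med 30.4 max 36.1
top block 401 mean [599.8 -98.4] rect [601.  -98.6] [50.9 48.1] ang 5.8 rect 7.0 z med 30.1 max 36.9
top link 386 mean [467.4 -99.9] rect [467.9 -99.9] [77.3 30.2] ang 98.2 rect 9.5 z med 30.1 max 35.9
top B_nut 1415 mean [447.8 305.8] rect [448.7 306.8] [91.2 91. ] ang 10.8 rect 10.8 z med 18.5 max 24.0
top B_gear 1410 mean [ 455.8 -295.5] rect [ 456.4 -296.1] [91.6 90.6] ang 81.8 rect 81.2 z med 18.0 max 23.9
top B_block 1426 mean [448.6  91.3] rect [449.4  91.9] [90.2 90.3] ang 2.2 rect 1.7 z med 18.4 max 23.9
top B_link 1312 mean [600.3 118.7] rect [601.  119.3] [91.  90.3] ang 1.0 rect 0.4 z med 18.2 max 24.0
top pawn 137 mean [524.8 202.8] rect [525.5 202.3] [26.1 26.5] ang 0.0 rect 55.2 z med 39.9 max 65.0
top rook 203 mean [ 529.7 -204.4] rect [ 531.5 -205.4] [32.4 31.3] ang 0.0 rect 64.7 z med 60.4 max 72.3
top disc 162 mean [534.8   5.8] rect [536.1   6.2] [29.6 30.1] ang
[... 696 characters left out ...]
] rect [ 455.8 -296.5] [94.2 93.5] ang 82.5 rect 82.7 z med 19.5 max 23.9
scene B_block 1695 mean [452.2  93.6] rect [448.7  92. ] [93.8 90.3] ang 2.0 rect 1.8 z med 19.7 max 24.0
scene B_link 2210 mean [604.  120.6] rect [600.4 119.1] [94.3 90.7] ang 0.8 rect 1.0 z med 19.6 max 24.0
scene pawn 313 mean [531.9 206.2] rect [530.6 205.4] [23.2 29. ] ang 0.0 rect 16.5 z med 29.5 max 66.9
scene rook 370 mean [ 536.5 -202.3] rect [ 533.  -204.7] [31.7 34.2] ang 0.0 rect 71.5 z med 38.7 max 69.9
scene disc 309 mean [541.1   8.9] rect [537.2   6.4] [31.  31.2] ang 0.0 rect 0.4 z med 34.8 max 40.3
scene turq 695 mean [682.1 -27.5] rect [679.9 -29.2] [51.8 48. ] ang 28.2 rect 28.2 z med 31.4 max 36.0
```

View pics/scene0.png

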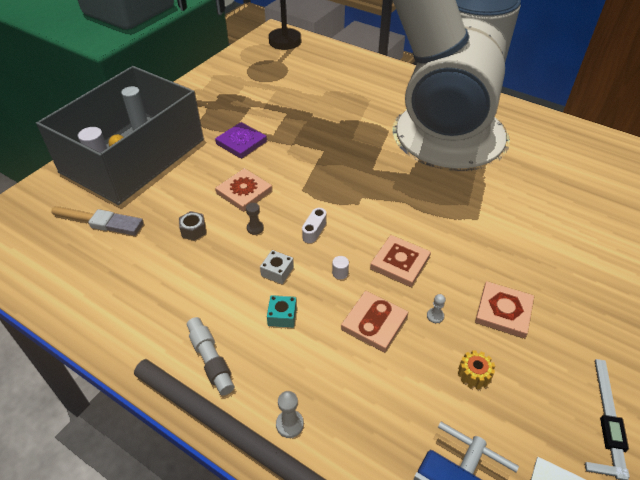

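The scene view shows the purple decoy board at (241,139) and the true pink gear board at (243,187). Parts, pawn and rook agree with the top view. Both cameras agree to about 2 mm, so I plan the moves from these poses.

```bash
cat > go.py <<'E'
import sys
from bench import *
import numpy as np
from scipy.spatial.transform import Rotation as Ro
s=get_obs();w,x,y,z=s["ee_rot"];R=Ro.from_quat([x,y,z,w]).as_matrix()
a=[float(v) for v in sys.argv[1:]]
p=s["ee_pos"].copy();th=np.degrees(np.arctan2(R[1,0],R[0,0]));print("t",round(s["time_s"],2),"p",p.round(1),"th",round(th,1),"z",R[:,2].round(3),"q",s["qpos"].round(2),"w",round(s["grip_width"],1),"F",s["force"].round(1))
tx,ty,tz,jaw=a
d=R.T@(np.array([tx,ty,tz])-p)/10
turn=-((jaw+90-th+90)%180-90)
print("shift cm",d.round(2),"turn z deg",round(turn,1),"rows",max(np.linalg.norm(d)/6.25,abs(turn)/10.7).round(1))
E
python3 go.py 607 -310 130 -46.5
```

```text
t 0.6 p [ 210.6 -588.4  256.3] th 19.7 z [ 0.  0. -1.] q [-1.32  0.49  1.35  0.    1.3  -0.1 ] w 85.6 F [-0.6  0.4 -0.6]
shift cm [ 46.7  -12.86  12.63] turn z deg -23.8 rows 8.0
```

>>> step_arm --motion '[[[46.7,-12.86,0],[0,0,-23.8],1],[[46.7,-12.86,0],[0,0,-23.8],1],[[46.7,-12.86,0],[0,0,-23.8],1],[[46.7,-12.86,0],[0,0,-23.8],1],[[46.7,-12.86,0],[0,0,-23.8],1],[[46.7,-12.86,0],[0,0,-23.8],1],[[46.7,-12.86,0],[0,0,-23.8],1],[[46.7,-12.86,0],[0,0,-23.8],1],[[46.7,-12.86,5],[0,0,-23.8],1],[[46.7,-12.86,12.6],[0,0,-23.8],1],[[46.7,-12.86,12.6],[0,0,-23.8],1],[[46.7,-12.86,12.6],[0,0,-23.8],1],[[46.7,-12.86,12.6],[0,0,-23.8],1]]'

```text
time_s: 2.22
ee_pos: [608.1, -310.9, 132.9]
ee_rot: [0.001, 0.929, 0.37, 0.001]
force: [0.0, -0.0, 0.4]
grip_width: 85.2
```

```bash
python3 go.py 607 -310 36 -46.5; python3 - <<'E'
from h import *
im,d=grab_frame("scene");cv2.imwrite("pics/n1.png",cv2.resize(im[130:290,120:360],None,fx=3,fy=3,interpolation=2))
E
```

```text
t 2.23 p [ 608.1 -310.9  132.9] th 43.5 z [ 0.003 -0.002 -1.   ] q [-0.56  0.7   1.32  0.    1.12  0.25] w 85.2 F [ 0.  -0.   0.4]
shift cm [-0.03 -0.17  9.69] turn z deg -0.0 rows 1.6
```

View pics/n1.png

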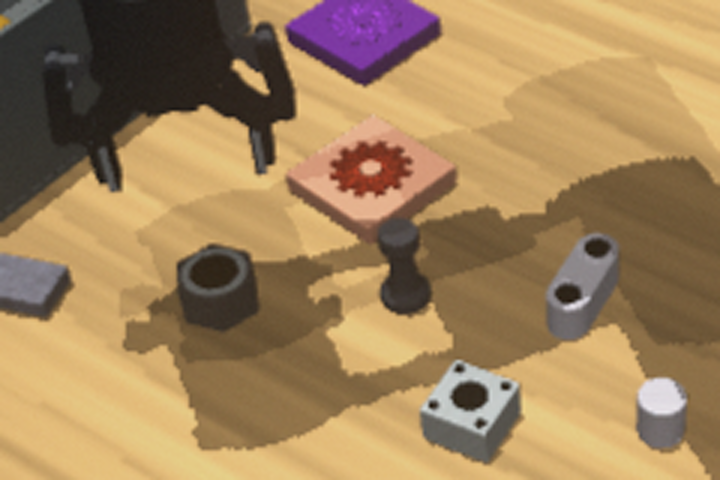

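The crop confirms the choices: dark hex nut under the gripper at (218,285), rook clear at (403,270), steel block at (470,410), purple board separate. Next I lower onto the nut.

>>> step_arm --motion '[[[0,0,4],[0,0,0],1],[[0,0,7],[0,0,0],1],[[0,0,9],[0,0,0],1],[[0,0,9.6],[0,0,0],1],[[0,0,9.6],[0,0,0],1],[[0,0,9.6],[0,0,0],0],[[0,0,9.6],[0,0,0],0],[[0,0,9.6],[0,0,0],0],[[0,0,9.6],[0,0,0],0],[[0,0,9.6],[0,0,0],0],[[0,0,9.6],[0,0,0],0],[[0,0,9.6],[0,0,0],0]]'

```text
time_s: 3.78
ee_pos: [607.4, -310.2, 35.4]
ee_rot: [0.001, 0.929, 0.371, 0.0]
force: [-1.9, 1.1, 8.0]
grip_width: 49.0
```

```bash
python3 go.py 449 307 130 -49.1;  python3 - <<'E'
from h import *
im,d=grab_frame("scene");cv2.imwrite("pics/n2.png",cv2.resize(im[130:290,120:360],None,fx=3,fy=3,interpolation=2))
E
```

```text
t 3.77 p [ 607.4 -310.2   35.4] th 43.5 z [ 0.001 -0.001 -1.   ] q [-0.56  0.82  1.38 -0.    0.95  0.25] w 49.0 F [-1.9  1.1  8. ]
shift cm [ 31.   -55.66  -9.53] turn z deg 2.6 rows 10.3
```

View pics/n2.png

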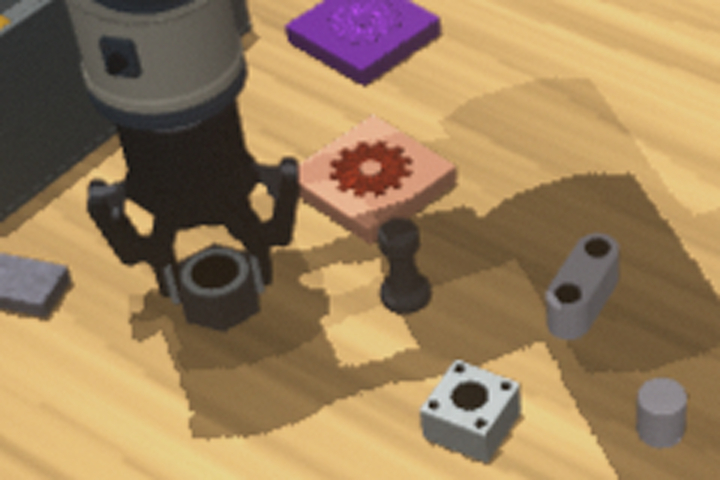

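>>> step_arm --motion '[[[0,0,-5],[0,0,0],0],[[0,0,-10],[0,0,0],0],[[31,-55.7,-10],[0,0,2.6],0],[[31,-55.7,-10],[0,0,2.6],0],[[31,-55.7,-10],[0,0,2.6],0],[[31,-55.7,-10],[0,0,2.6],0],[[31,-55.7,-10],[0,0,2.6],0],[[31,-55.7,-10],[0,0,2.6],0],[[31,-55.7,-10],[0,0,2.6],0],[[31,-55.7,-10],[0,0,2.6],0],[[31,-55.7,-10],[0,0,2.6],0],[[31,-55.7,-10],[0,0,2.6],0],[[31,-55.7,-10],[0,0,2.6],0],[[31,-55.7,-10],[0,0,2.6],0],[[31,-55.7,-10],[0,0,2.6],0],[[31,-55.7,-10],[0,0,2.6],0],[[31,-55.7,-10],[0,0,2.6],0]]'

```text
time_s: 5.95
ee_pos: [448.8, 306.7, 134.3]
ee_rot: [0.0, 0.937, 0.349, -0.0]
force: [0.3, 0.1, -2.6]
grip_width: 49.0
```

```bash
python3 go.py 449 307 55 -49.1
```

```text
t 5.95 p [448.8 306.7 134.3] th 40.8 z [-0. -0. -1.] q [ 0.49  0.53  1.68 -0.    0.93  1.35] w 49.0 F [ 0.3  0.1 -2.6]
shift cm [ 0.03 -0.01  7.93] turn z deg -0.1 rows 1.3
```

>>> step_arm --motion '[[[0,0,4],[0,0,0],0],[[0,0,6.5],[0,0,0],0],[[0,0,7.5],[0,0,0],0],[[0,0,8],[0,0,0],0],[[0,0,8],[0,0,0],0],[[0,0,8],[0,0,0],0],[[0,0,8],[0,0,0],1],[[0,0,8],[0,0,0],1],[[0,0,8],[0,0,0],1],[[0,0,8],[0,0,0],1],[[0,0,8],[0,0,0],1],[[0,0,4],[0,0,0],1],[[0,0,0],[0,0,0],1],[[0,0,0],[0,0,0],1]]'

```text
time_s: 7.7
ee_pos: [449.8, 308.2, 136.8]
ee_rot: [-0.0, 0.937, 0.349, 0.002]
force: [-0.8, -0.5, -0.4]
grip_width: 85.6
```

```bash
python3 go.py 597.5 310 130 -49.1; python3 go.py 597.5 310 130 30
```

```text
t 7.7 p [449.8 308.2 136.8] th 40.9 z [ 0.004  0.002 -1.   ] q [0.49 0.53 1.68 0.   0.93 1.35] w 85.6 F [-0.8 -0.5 -0.4]
shift cm [11.28  9.54  0.75] turn z deg 0.0 rows 2.4
t 7.7 p [449.8 308.2 136.8] th 40.9 z [ 0.004  0.002 -1.   ] q [0.49 0.53 1.68 0.   0.93 1.35] w 85.6 F [-0.8 -0.5 -0.4]
shift cm [11.28  9.54  0.75] turn z deg -79.1 rows 7.4
```

>>> step_arm --motion '[[[11.4,9.5,0],[0,0,0],1],[[11.4,9.5,0],[0,0,0],1],[[11.4,9.5,0],[0,0,0],1],[[11.4,9.5,4],[0,0,0],1],[[11.4,9.5,7],[0,0,0],1],[[11.4,9.5,9],[0,0,0],1],[[11.4,9.5,10],[0,0,0],1],[[11.4,9.5,10],[0,0,0],1],[[11.4,9.5,10],[0,0,0],0],[[11.4,9.5,10],[0,0,0],0],[[11.4,9.5,10],[0,0,0],0],[[11.4,9.5,10],[0,0,0],0],[[11.4,9.5,10],[0,0,0],0],[[11.4,9.5,10],[0,0,0],0],[[11.4,9.5,10],[0,0,0],0]]'

```text
time_s: 9.57
ee_pos: [597.4, 310.6, 35.7]
ee_rot: [-0.0, 0.937, 0.349, 0.001]
force: [-2.2, -0.4, 8.7]
grip_width: 53.9
```

```bash
python3 go.py 456 -296.2 134 -49.1; python3 - <<'E'
from h import *
im,d=grab_frame("top");np.save("pics/t2.npy",d);cv2.imwrite("pics/g1.png",cv2.resize(im[140:290,130:290],None,fx=3,fy=3,interpolation=2))
measure("top",d,["pawn","rook"])
E
```

```text
t 9.57 p [597.4 310.6  35.7] th 40.9 z [ 0.002  0.001 -1.   ] q [ 0.39  0.81  1.4  -0.    0.93  1.25] w 53.9 F [-2.2 -0.4  8.7]
shift cm [-50.4   36.61  -9.89] turn z deg 0.0 rows 10.1
top pawn 131 mean [525.1 202.7] rect [532.2 204.3] [26.3 54. ] ang 0.0 rect 86.5 z med 39.9 max 66.9
top rook 204 mean [ 529.5 -204.1] rect [ 531.1 -204.7] [30.6 29.5] ang 0.0 rect 1.5 z med 60.8 max 69.9
```

>>> step_arm --motion '[[[0,0,-5],[0,0,0],0],[[0,0,-10],[0,0,0],0],[[-50.4,36.6,-10],[0,0,0],0],[[-50.4,36.6,-10],[0,0,0],0],[[-50.4,36.6,-10],[0,0,0],0],[[-50.4,36.6,-10],[0,0,0],0],[[-50.4,36.6,-10],[0,0,0],0],[[-50.4,36.6,-10],[0,0,0],0],[[-50.4,36.6,-10],[0,0,0],0],[[-50.4,36.6,-10],[0,0,0],0],[[-50.4,36.6,-10],[0,0,0],0],[[-50.4,36.6,-10],[0,0,0],0],[[-50.4,36.6,-10],[0,0,0],0],[[-50.4,36.6,-10],[0,0,0],0],[[-50.4,36.6,-10],[0,0,0],0],[[-50.4,36.6,-10],[0,0,0],0],[[-50.4,36.6,-10],[0,0,0],0]]'

```text
time_s: 11.75
ee_pos: [455.7, -295.7, 134.3]
ee_rot: [-0.0, 0.937, 0.35, 0.0]
force: [0.1, 0.7, -4.3]
grip_width: 53.8
```

```bash
python3 go.py 456 -296.2 54 -49.1; python3 - <<'E'
from h import *
d=np.load("pics/t2.npy")
O2={"nut":(449,307,40,56,60,42)}
im,d2=grab_frame("top")
measure("top",d2,["nut"],O2)
im,d3=grab_frame("scene")
measure("scene",d3,["nut"],O2)
E
```

```text
t 11.75 p [ 455.7 -295.7  134.3] th 41.0 z [ 0.  0. -1.] q [-0.69  0.53  1.68  0.    0.92  0.17] w 53.8 F [ 0.1  0.7 -4.3]
shift cm [-0.01  0.05  8.03] turn z deg 0.1 rows 1.3
top nut 426 mean [448.1 306.7] rect [448.8 307.6] [55.8 49.9] ang 10.8 rect 41.6 z med 48.7 max 55.5
scene nut 659 mean [451.1 307.8] rect [448.5 307.9] [55.9 51.5] ang 12.8 rect 42.0 z med 49.8 max 54.8
```

View pics/g1.png

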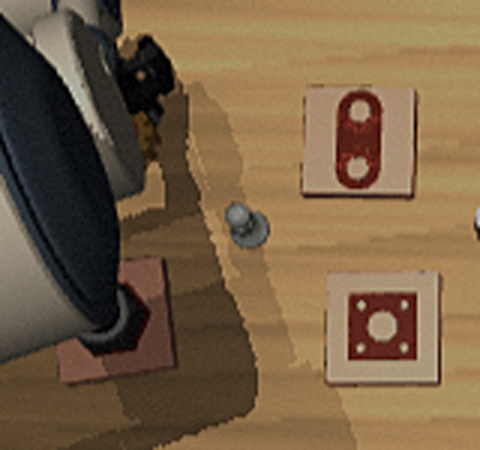

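The crop shows the nut on its board at (115,320) and the pawn standing at (245,225). The nut measures within 1–2 mm of centre and about 1° of its angle, so I lower the gear.

>>> step_arm --motion '[[[0,0,4],[0,0,0],0],[[0,0,6.5],[0,0,0],0],[[0,0,7.5],[0,0,0],0],[[0,0,8],[0,0,0],0],[[0,0,8],[0,0,0],0],[[0,0,8],[0,0,0],0],[[0,0,8],[0,0,0],1],[[0,0,8],[0,0,0],1],[[0,0,8],[0,0,0],1],[[0,0,8],[0,0,0],1],[[0,0,8],[0,0,0],1],[[0,0,4],[0,0,0],1],[[0,0,0],[0,0,0],1],[[0,0,0],[0,0,0],1],[[0,0,0],[0,0,0],1]]'

```text
time_s: 13.72
ee_pos: [455.3, -296.1, 133.9]
ee_rot: [-0.0, 0.937, 0.349, -0.0]
force: [-1.1, 0.3, -0.1]
grip_width: 85.5
```

```bash
python3 go.py 600.5 -98.5 134 -83; python3 go.py 600.5 -98.5 134 7
```

```text
t 13.72 p [ 455.3 -296.1  133.9] th 40.9 z [-0.  0. -1.] q [-0.69  0.54  1.68 -0.    0.92  0.17] w 85.5 F [-1.1  0.3 -0.1]
shift cm [ 2.392e+01 -5.430e+00 -1.000e-02] turn z deg 33.9 rows 3.9
t 13.72 p [ 455.3 -296.1  133.9] th 40.9 z [-0.  0. -1.] q [-0.69  0.54  1.68 -0.    0.92  0.17] w 85.5 F [-1.1  0.3 -0.1]
shift cm [ 2.392e+01 -5.430e+00 -1.000e-02] turn z deg -56.1 rows 5.2
```

>>> step_arm --motion '[[[23.9,-5.4,0],[0,0,-56],1],[[23.9,-5.4,0],[0,0,-56],1],[[23.9,-5.4,0],[0,0,-56],1],[[23.9,-5.4,0],[0,0,-56],1],[[23.9,-5.4,0],[0,0,-56],1],[[23.9,-5.4,0],[0,0,-56],1],[[23.9,-5.4,0],[0,0,-56],1],[[23.9,-5.4,4],[0,0,-56],1],[[23.9,-5.4,7],[0,0,-56],1],[[23.9,-5.4,9],[0,0,-56],1],[[23.9,-5.4,10],[0,0,-56],1],[[23.9,-5.4,10],[0,0,-56],1],[[23.9,-5.4,10],[0,0,-56],0],[[23.9,-5.4,10],[0,0,-56],0],[[23.9,-5.4,10],[0,0,-56],0],[[23.9,-5.4,10],[0,0,-56],0],[[23.9,-5.4,10],[0,0,-56],0],[[23.9,-5.4,10],[0,0,-56],0],[[23.9,-5.4,10],[0,0,-56],0]]'

```text
time_s: 16.1
ee_pos: [601.2, -99.1, 35.3]
ee_rot: [0.001, 0.663, 0.748, 0.0]
force: [-0.9, 0.6, 8.5]
grip_width: 46.6
```

```bash
python3 go.py 449 92 134 2
```

```text
t 16.1 p [601.2 -99.1  35.3] th 96.9 z [ 0.001 -0.    -1.   ] q [-0.26  0.75  1.58  0.    0.82 -0.38] w 46.6 F [-0.9  0.6  8.5]
shift cm [ 20.79 -12.8   -9.9 ] turn z deg 4.9 rows 4.2
```

>>> step_arm --motion '[[[0,0,-5],[0,0,0],0],[[0,0,-10],[0,0,0],0],[[20.8,-12.8,-10],[0,0,4.9],0],[[20.8,-12.8,-10],[0,0,4.9],0],[[20.8,-12.8,-10],[0,0,4.9],0],[[20.8,-12.8,-10],[0,0,4.9],0],[[20.8,-12.8,-10],[0,0,4.9],0],[[20.8,-12.8,-10],[0,0,4.9],0],[[20.8,-12.8,-10],[0,0,4.9],0],[[20.8,-12.8,-10],[0,0,4.9],0],[[20.8,-12.8,-10],[0,0,4.9],0],[[20.8,-12.8,-10],[0,0,4.9],0]]'

```text
time_s: 17.6
ee_pos: [448.8, 91.9, 134.2]
ee_rot: [-0.0, 0.695, 0.719, -0.0]
force: [-0.2, 0.7, -3.2]
grip_width: 46.8
```

```bash
python3 go.py 449 92 54 2
```

```text
t 17.6 p [448.8  91.9 134.2] th 92.0 z [-0. -0. -1.] q [ 0.07  0.45  1.89 -0.    0.81  0.04] w 46.8 F [-0.2  0.7 -3.2]
shift cm [0.01 0.02 8.02] turn z deg -0.0 rows 1.3
```

>>> step_arm --motion '[[[0,0,4],[0,0,0],0],[[0,0,6.5],[0,0,0],0],[[0,0,7.5],[0,0,0],0],[[0,0,8],[0,0,0],0],[[0,0,8],[0,0,0],0],[[0,0,8],[0,0,0],0],[[0,0,8],[0,0,0],1],[[0,0,8],[0,0,0],1],[[0,0,8],[0,0,0],1],[[0,0,8],[0,0,0],1],[[0,0,8],[0,0,0],1],[[0,0,4],[0,0,0],1],[[0,0,0],[0,0,0],1],[[0,0,0],[0,0,0],1],[[0,0,0],[0,0,0],1]]'

```text
time_s: 19.48
ee_pos: [448.5, 92.1, 134.1]
ee_rot: [-0.0, 0.695, 0.719, -0.0]
force: [0.1, -0.0, -0.5]
grip_width: 85.6
```

```bash
python3 go.py 467.7 -99.8 34 8.6
```

```text
t 19.48 p [448.5  92.1 134.1] th 92.0 z [-0. -0. -1.] q [ 0.07  0.45  1.89 -0.    0.81  0.04] w 85.6 F [ 0.1 -0.  -0.5]
shift cm [-19.24   1.25  10.01] turn z deg -6.6 rows 3.5
```

>>> step_arm --motion '[[[-19.2,1.2,0],[0,0,-6.6],1],[[-19.2,1.2,0],[0,0,-6.6],1],[[-19.2,1.2,0],[0,0,-6.6],1],[[-19.2,1.2,0],[0,0,-6.6],1],[[-19.2,1.2,0],[0,0,-6.6],1],[[-19.2,1.2,4],[0,0,-6.6],1],[[-19.2,1.2,7],[0,0,-6.6],1],[[-19.2,1.2,9],[0,0,-6.6],1],[[-19.2,1.2,9.9],[0,0,-6.6],1],[[-19.2,1.2,9.9],[0,0,-6.6],1],[[-19.2,1.2,9.9],[0,0,-6.6],0],[[-19.2,1.2,9.9],[0,0,-6.6],0],[[-19.2,1.2,9.9],[0,0,-6.6],0],[[-19.2,1.2,9.9],[0,0,-6.6],0],[[-19.2,1.2,9.9],[0,0,-6.6],0],[[-19.2,1.2,9.9],[0,0,-6.6],0],[[-19.2,1.2,9.9],[0,0,-6.6],0],[[-19.2,1.2,9.9],[0,0,-6.6],0],[[-19.2,1.2,9.9],[0,0,-6.6],0]]'

```text
time_s: 21.85
ee_pos: [467.5, -99.0, 36.4]
ee_rot: [0.0, 0.652, 0.758, 0.0]
force: [-1.8, 4.1, 9.9]
grip_width: 74.9
```

```bash
python3 go.py 600.7 119.2 134 90.8
```

```text
t 21.85 p [467.5 -99.   36.4] th 98.6 z [ 0.001 -0.    -1.   ] q [-0.33  0.65  1.91  0.    0.58 -0.48] w 74.9 F [-1.8  4.1  9.9]
shift cm [19.58 16.44 -9.75] turn z deg -82.2 rows 7.7
```

The opening reads 74.9 mm, so the jaws closed across the link's length. My width search returns the narrow direction, so the link's long axis is at 8.5°, which matches the picture. I release, lift, and turn 90°.

>>> step_arm --motion '[[[0,0,0],[0,0,0],1],[[0,0,0],[0,0,0],1],[[0,0,0],[0,0,0],1],[[0,0,0],[0,0,0],1],[[0,0,-4],[0,0,0],1],[[0,0,-10],[0,0,0],1],[[0,0,-10],[0,0,90],1],[[0,0,-10],[0,0,90],1],[[0,0,-10],[0,0,90],1],[[0,0,-10],[0,0,90],1],[[0,0,-10],[0,0,90],1],[[0,0,-10],[0,0,90],1],[[0,0,-10],[0,0,90],1],[[0,0,-10],[0,0,90],1],[[0,0,-10],[0,0,90],1],[[0,0,-10],[0,0,90],1],[[0,0,-10],[0,0,90],1]]'

```text
time_s: 23.98
ee_pos: [467.4, -99.3, 135.2]
ee_rot: [-0.0, 0.997, 0.076, -0.0]
force: [-0.8, -0.9, 0.2]
grip_width: 85.6
```

```bash
python3 go.py 467.7 -99.8 34 98.6;python3 - <<'E'
from h import *
for c in ("scene","top"):
    im,d=grab_frame(c); measure(c,d,["link","rook","pawn"])
    cv2.imwrite(f"pics/l{c}.png",im)
    measure(c,d,["block","gear"],{"block":(449,92,40,56,90,42),"gear":(456,-296,40,56,0,42)})
im=cv2.imread("pics/lscene.png");cv2.imwrite("pics/l1.png",cv2.resize(im[120:330,180:450],None,fx=2.8,fy=2.8,interpolation=2))
E
```

```text
t 23.98 p [467.4 -99.3 135.2] th 8.7 z [-0.  0. -1.] q [-0.33  0.46  1.84 -0.    0.84  1.08] w 85.6 F [-0.8 -0.9  0.2]
shift cm [ 0.03  0.05 10.12] turn z deg 0.1 rows 1.6
scene link 440 mean [471.6 -98.3] rect [ 468.8 -100. ] [79.1 31.3] ang 100.2 rect 10.4 z med 31.4 max 36.4
scene rook 371 mean [ 536.4 -202.3] rect [ 533.6 -205.6] [32.  34.6] ang 0.0 rect 72.1 z med 37.8 max 69.2
scene pawn 320 mean [531.7 206. ] rect [530.3 205.7] [25.2 29.6] ang 0.0 rect 13.2 z med 28.1 max 67.6
scene block 555 mean [452.5  93.4] rect [449.1  92.5] [51.2 48.5] ang 2.8 rect 2.1 z med 49.3 max 54.9
scene gear 395 mean [ 458.1 -293.4] rect [ 455.7 -296.4] [56.8 55.5] ang 0.0 rect 76.2 z med 49.3 max 55.2
top link few
top rook few
top pawn few
top block few
top gear 408 mean [ 455.8 -295.3] rect [ 455.8 -295.8] [53.9 53.7] ang 0.0 rect 80.0 z med 47.9 max 55.2
```

View pics/l1.png

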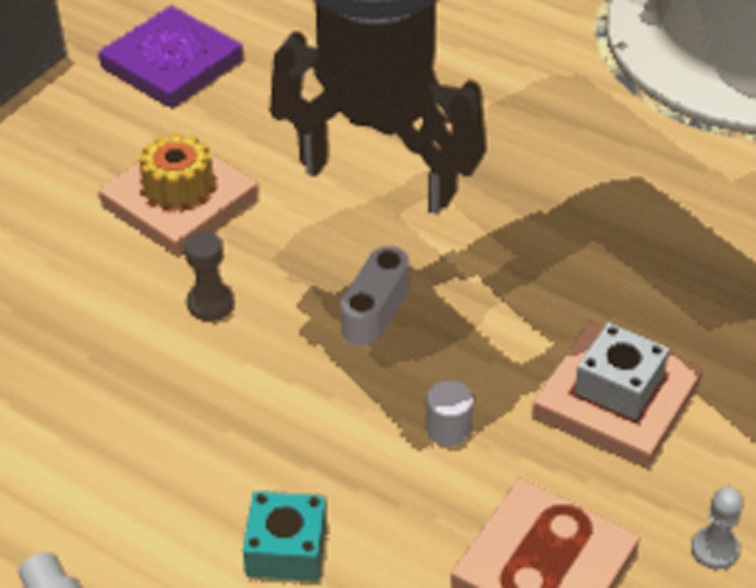

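The crop shows the gear on its board (177,175), block on its board (622,370), rook (210,280) and pawn (717,530) standing, and the link still flat at (375,295) with the jaws now across its width. I grasp it again.

>>> step_arm --motion '[[[0,0,4],[0,0,-0.5],1],[[0,0,7],[0,0,-0.5],1],[[0,0,9],[0,0,-0.5],1],[[0,0,9.9],[0,0,-0.5],1],[[0,0,9.9],[0,0,-0.5],1],[[0,0,9.9],[0,0,-0.5],0],[[0,0,9.9],[0,0,-0.5],0],[[0,0,9.9],[0,0,-0.5],0],[[0,0,9.9],[0,0,-0.5],0],[[0,0,9.9],[0,0,-0.5],0],[[0,0,9.9],[0,0,-0.5],0],[[0,0,9.9],[0,0,-0.5],0],[[0,0,9.9],[0,0,-0.5],0],[[0,0,9.9],[0,0,-0.5],0]]'

```text
time_s: 25.82
ee_pos: [467.7, -99.4, 36.9]
ee_rot: [0.0, 0.997, 0.079, 0.0]
force: [-1.8, 0.9, 13.6]
grip_width: 28.6
```

```bash
python3 go.py 600.7 119.2 134 90.8
```

```text
t 25.82 p [467.7 -99.4  36.9] th 9.1 z [ 0.001 -0.    -1.   ] q [-0.33  0.65  1.91 -0.    0.58  1.08] w 28.6 F [-1.8  0.9 13.6]
shift cm [ 16.6  -19.48  -9.71] turn z deg 8.3 rows 4.4
```

>>> step_arm --motion '[[[0,0,-5],[0,0,0],0],[[0,0,-10],[0,0,0],0],[[16.6,-19.5,-10],[0,0,8.2],0],[[16.6,-19.5,-10],[0,0,8.2],0],[[16.6,-19.5,-10],[0,0,8.2],0],[[16.6,-19.5,-10],[0,0,8.2],0],[[16.6,-19.5,-10],[0,0,8.2],0],[[16.6,-19.5,-10],[0,0,8.2],0],[[16.6,-19.5,-10],[0,0,8.2],0],[[16.6,-19.5,-10],[0,0,8.2],0],[[16.6,-19.5,-10],[0,0,8.2],0],[[16.6,-19.5,-10],[0,0,8.2],0]]'

```text
time_s: 27.32
ee_pos: [600.5, 119.1, 136.4]
ee_rot: [-0.0, 1.0, 0.008, 0.0]
force: [-0.7, -0.5, -1.6]
grip_width: 28.9
```

```bash
python3 go.py 600.7 119.2 55 90.8
```

```text
t 27.32 p [600.5 119.1 136.4] th 0.9 z [ 0.  0. -1.] q [0.1  0.61 1.51 0.   1.03 1.65] w 28.9 F [-0.7 -0.5 -1.6]
shift cm [ 0.02 -0.01  8.14] turn z deg 0.1 rows 1.3
```

>>> step_arm --motion '[[[0,0,4],[0,0,0],0],[[0,0,6.5],[0,0,0],0],[[0,0,7.5],[0,0,0],0],[[0,0,8.1],[0,0,0],0],[[0,0,8.1],[0,0,0],0],[[0,0,8.1],[0,0,0],0],[[0,0,8.1],[0,0,0],1],[[0,0,8.1],[0,0,0],1],[[0,0,8.1],[0,0,0],1],[[0,0,8.1],[0,0,0],1],[[0,0,8.1],[0,0,0],1],[[0,0,4],[0,0,0],1],[[0,0,-2],[0,0,0],1],[[0,0,-8],[0,0,0],1],[[0,0,-12],[0,0,0],1],[[0,0,-12],[0,0,0],1]]'

```text
time_s: 29.32
ee_pos: [601.9, 119.6, 259.7]
ee_rot: [-0.0, 1.0, 0.008, 0.003]
force: [-0.2, 0.8, -0.9]
grip_width: 85.7
```

```bash
python3 go.py 400 -350 256 90.8
```

```text
t 29.32 p [601.9 119.6 259.7] th 0.9 z [ 0.006  0.001 -1.   ] q [0.1  0.47 1.38 0.   1.29 1.65] w 85.7 F [-0.2  0.8 -0.9]
shift cm [-20.93  46.64   0.22] turn z deg 0.1 rows 8.2
```

>>> step_arm --motion '[[[-35,62,0],[0,0,0],1],[[-35,62,0],[0,0,0],1],[[-35,62,0],[0,0,0],1],[[-35,62,0],[0,0,0],1],[[-35,62,0],[0,0,0],1],[[-35,62,0],[0,0,0],1],[[-35,62,0],[0,0,0],1],[[-35,62,0],[0,0,0],1],[[-35,62,0],[0,0,0],1],[[-35,62,0],[0,0,0],1],[[-35,62,0],[0,0,0],1],[[-35,62,0],[0,0,0],1],[[-35,62,0],[0,0,0],1],[[-35,62,0],[0,0,0],1],[[-35,62,0],[0,0,0],1],[[-35,62,0],[0,0,0],1]]'

```text
time_s: 31.32
ee_pos: [260.9, -505.3, 256.4]
ee_rot: [-0.0, 1.0, 0.008, 0.0]
force: [1.1, 0.1, 0.4]
grip_width: 85.6
```

```bash
python3 - <<'E'
from h import *
O2={"nut":(449,307,40,56,60,42),"gear":(456,-296,40,56,0,42),"block":(449,92,40,56,90,42),"link":(601,119,40,56,180,50)}
for c in ("top","scene"):
    im,d=grab_frame(c); measure(c,d,O2,O2); measure(c,d,["pawn","rook","turq"])
    cv2.imwrite(f"pics/f{c}.png",im)
im=cv2.imread("pics/ftop.png");cv2.imwrite("pics/f1.png",cv2.resize(im[140:290,140:460],None,fx=2.5,fy=2.5,interpolation=2))
print(get_obs()["time_s"],get_obs()["ee_pos"])
E
```

```text
top nut 425 mean [448.1 306.7] rect [448.1 306.9] [56.3 50. ] ang 10.2 rect 42.2 z med 49.1 max 55.8
top gear few
top block 438 mean [449.7  91.6] rect [450.1  91.9] [48.4 47.2] ang 2.2 rect 2.9 z med 48.1 max 55.1
top link 382 mean [600.9 120.3] rect [601.4 120.5] [77.7 30.3] ang 91.8 rect 1.8 z med 48.4 max 54.0
top pawn 138 mean [525.3 202.6] rect [528.3 204.7] [76.3 27. ] ang 0.0 rect 67.9 z med 38.2 max 65.8
top rook 200 mean [ 529.6 -204.1] rect [ 531.6 -203.9] [30.9 30.6] ang 0.0 rect 19.4 z med 60.6 max 70.7
top turq 392 mean [678.6 -29.6] rect [679.9 -29.5] [49.2 48.9] ang 27.5 rect 27.3 z med 29.8 max 36.3
scene nut 663 mean [451.3 307.8] rect [448.5 307.9] [56.9 50.8] ang 12.5 rect 40.8 z med 50.0 max 54.1
scene gear 392 mean [ 458.3 -293.3] rect [ 456.2 -294.9] [56.8 55.4] ang 0.0 rect 38.3 z med 49.5 max 54.6
scene block 555 mean [452.4  93.6] rect [450.   92.2] [51.4 49.1] ang 2.8 rect 2.8 z med 49.5 max 53.3
scene link 656 mean [603.7 121.4] rect [600.6 120.2] [80.  31.2] ang 91.0 rect 0.7 z med 49.6 max 55.0
scene pawn 319 mean [531.6 206.1] rect [530.2 205.9] [24.8 28.8] ang 0.0 rect 16.3 z med 28.9 max 65.1
scene rook 369 mean [ 536.2 -202.2] rect [ 532.5 -204.4] [32.  33.9] ang 0.0 rect 67.5 z med 39.2 max 67.8
scene turq 694 mean [682.3 -27.4] rect [679.6 -29.3] [51.2 48.3] ang 28.8 rect 28.6 z med 31.4 max 36.3
31.425 [ 260.63697519 -505.5946453   256.41443222]
```

View pics/f1.png

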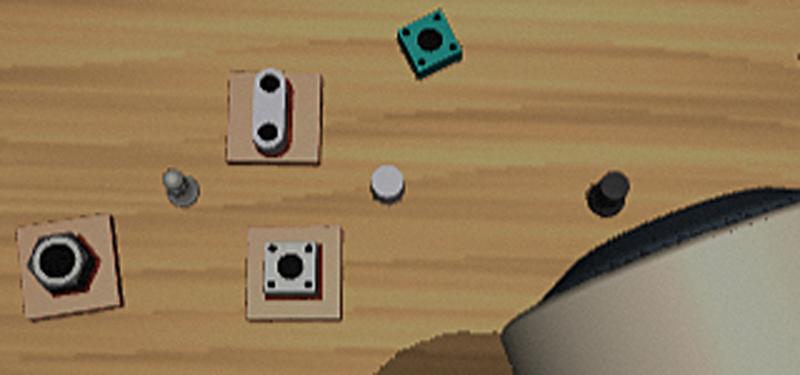

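The view shows the nut (60,262), block (290,268) and link (270,112) flat on their boards, with the pawn (180,187) and rook (608,193) standing. The gear is hidden by the arm here, but the scene camera confirms it. Every check is within tolerance, so I hand in.

```bash
python3 -c "
from bench import *
print(job_done())"
```

```text
the job is handed in; nothing more can be done
None
```

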